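Fit the new cell in the door chime

ROBOT

A 6-joint arm with a two-finger parallel gripper is mounted at the origin on a cart in front of the work surface, level with it; the furniture and walls round the work are solid. World frame = base frame: x ahead of the robot, y to its left, z up, the work surface at z = 0. Lengths are in mm, angles in rad, forces in N, time in s.
With the tool pointing down it reaches from about 250 to 800 mm from the base axis. Payload 3.9 kg.
Tool frame: the origin (TCP) lies on the centre line of the jaws, within the pads' length; the fingertips stand 25 mm ahead of it and the grasp point (between the pads) lies 6 mm ahead of it; z points along the fingers, y is the line along which they close (so a half turn about z gives the same grasp; the last joint's range is limited). The gripper opens to 85 mm and grips with 20 to 120 N. Pads are 22 mm wide; open, the fingers measure 114 mm over their backs; the gripper's body (76 mm by 85 mm) begins 54 mm behind the grasp point. The pads swing forward as they close: fully open they stand 13 mm farther back than shut.
Start: joints at [1.343, 0.26, -0.138, 1.173, 0, 1.571], TCP at [118.559, 511.428, 256.304] pointing down, gripper open.
Joint ranges: [-2.78, 2.78], [-0.83, 1.72], [-1.28, 1.37], [-1.9, 2.12], [-1.57, 1.48], [-3.14, 3.14]. Speed limits (rad/s): [2.57, 2.57, 3.14, 3.14, 3.14, 3.14].

INTERFACE

Orientations are given as a unit quaternion [x, y, z, w].
In Python, from station import manip, capture, calibration, workorder gives the robot as it stands.
- The arm moves only by the tool servo_tool, never from a script. Its argument "rows" is a list of rows, each an object with "offset": the shift along the tool's x, y, z normalised to -1 to 1, where 1 is 0.15 m, a list of three; "roll": the turn about the tool's z normalised to -1 to 1, where 1 is pi rad. A call has 1 to 8 rows; each row shifts and turns the commanded pose from where the row before left it, along the tool's axes as they then stand; what a row does not reach is not made up. A row lasts 1/12 s, in which the tool goes at most 41.7 mm and 7.16 degrees, less where a joint would pass 70% of its speed; a pose out of reach is approached as far as the arm can. A call with a number of a shift or a turn outside -1 to 1 is refused whole. A call with a gripper value outside its range is refused whole. "grip" is the closure, from 0 (fully open) to 1 (shut), set as the call begins (left out, the last holds). The fingers move at their own pace and stop on an object; the grip force is fixed at half the most. Time passes only in rows, so rows that do not move let the fingers close. It gives the time, the measured TCP pose, the force, the opening and the grip force at its end, in the units of the state.
- manip.sense(): the state, without advancing time (a new reading comes with each control period).
- capture(name): name is "scene" or "top"; returns the picture (480x640x3 uint8, red, green, blue); there is no depth.
- calibration(name): a dict with "fx", "fy", "cx", "cy" (pixels), "k1" (the pictures are not rectified: a ray, as slopes to the right and down, at radius r is drawn at 1 + k1 r^2 times it, then the intrinsics apply), "rvec" (rotation vector, rad) and "tvec" (3), from world to camera coordinates, as OpenCV has them. Camera axes: x right, y down, z forward; pixel columns grow to the right and rows downward; lengths in mm; the calibration is good to about 2 mm. A picture is of the moment at which its call begins. calibration takes no time and is no camera call.
- workorder.close_job(): hands the job in; it is judged then, once.
The state is a dict: "t": time; "joint_pos": joint angles; "dq": joint speeds; "tau": joint torques, N m; "tool_pos": TCP position; "tcp_rot": TCP orientation; "contact_force": force on the tool from outside, world axes, zero at the start; "wrist_torque": the same for the moment, N m; "width": finger opening in mm; "gripper_force": force on a finger pad.
Only numpy, scipy, OpenCV 4.12 (cv2) and the standard library are available. Lean on these libraries where they do the work, as an engineer would, in place of code of your own. Each camera call takes 0.05 s, during which the arm holds its last target. There are 200 camera calls.

TASK

Lift the metal cover plate off the two pins of the white door-chime unit and lay it, handle up, on the bare desk; put the loose AA cell into the unit's empty bay, lying flat, its metal button end towards the same side as that of the cell already fitted. Seat the cover gently back over both pins, flat on the rim, and only then flip the unit's toggle switch on, fully over to its other side. Leave the eraser, the red wax stick and the matchbox where they are.

Things in the scene. Friction and masses are not known exactly. Their poses are not given: they have to be found in the camera images.
- chime: White door-chime unit, fixed: battery well 150 (x) x 100 (y) x 36 mm high, walls 5 mm, floor 10 mm above the desk; joined to its -y side a control strip 48 mm wide, 30 mm high, with the switch. Origin: centre of the well's underside, z up. Cells lie along y in two bays at x = -30 (empty) and +30 mm. The desk is bare for 0.2 m beyond its +y side.
- seat (a point): Centre of the well's rim, 36 mm above the desk, axes as the chime's: the cover's origin lies here when home. Two fixed 6 mm steel pins at (+62, +37) and (-62, -37) mm from it rise 13 mm above the rim, straight for 8 mm, then pointed.
- empty_bay (a point): Centre of the empty bay's floor (chime x = -30, y = 0, z = 10 mm), chime axes; the cell's origin belongs here, play 2 mm in x, 4 mm in y. At its corners 6 mm high fins 20 mm apart leave the middle 32 mm of the cell free for fingers; 12 mm high brass contacts at both ends. From the cell 32 mm to the wall, 45 mm to the fitted cell: open fingers only part-way.
- fitted_button (a point): Button (orange) end of the fixed AA cell that already lies in the other bay, chime x = +30 mm; this end is to the chime's -y (the switch side).
- cover: Loose brushed-metal plate 150 (x) x 100 (y) x 5 mm, 0.16 kg; 10.5 mm holes at (+62, +37), (-62, -37) mm fit the pins, either way round. Origin: centre of underside. Black handle on top along y: bar 14 mm wide (x), 70 mm long, 17 to 33 mm above the underside, open below its middle (posts at y = +-27 mm). Starts home on the pins.
- new_cell: Loose AA cell 15 x 50 x 15 mm, long along its y, on the desk right of the unit; black, one end orange. Origin: centre of its underside; the button (orange) end is -y. Does not roll. Lies in any of three spots, the eraser and wax stick in the others.
- button_end (a point): Middle of the new cell's button (orange) end, 25 mm along its -y from its origin, 7.5 mm above its underside.
- switch (a joint): Toggle switch on the control strip, rad: near 0 = off, leaning to the chime's -x; 1.0 = fully on, leaning to +x. It pivots about the chime's y axis at (0, -74, 28) mm in the chime frame and stays where it is left; about 1 N at the tip moves it.
- switch_tip (a point): Centre of the 15 mm ball at the end of the 7 mm thick toggle lever, 42 mm from the pivot; 65 mm above the desk when fully off or on, and 20 mm to the -x side (off) or +x side (on) of the pivot. The lever is the tallest part of the unit (up to 78 mm): carry things over it.
- eraser: Pink eraser 20 x 44 x 11 mm, loose, near the new cell. Leave it. Origin: centre of the underside.
- wax_stick: Red stick of sealing wax 11 x 90 x 11 mm, loose, near the new cell. Leave it. Origin: centre of the underside.
- matchbox: Matchbox 36 x 55 x 14 mm, loose, beyond the new cell. Leave it. Origin: centre of the underside.
Things that resemble listed ones, but are neither listed nor needed, are in the scene too. Of the things that look like the cover, the smaller one is meant.

How it is judged:
By the outcome, as a careful person would: the job done as asked, in the order asked, and still so for the second after the job is handed in, with the robot touching nothing.
It also fails if it takes over 61 s, if anything falls off the work surface, if the arm or the gripper's body presses on something with over 40 N, if the wrist force passes 120 N, or if a joint passes its speed limit or range.

## Working session

There is one attempt and no reset: what is moved stays moved. The work goes in short steps, Python scripts to look and compute and a tool call to move; the robot and the scene stay as the last step left them, time stands still between calls to the robot, and variables do not carry over. Pictures are saved under pics/ and viewed, at most 10 in all, crops included, and the job is handed in when it is done.

Besides the shell and the picture viewer there is one more tool, called after "Request:" as name([rows], argument=value, ...), one row to a line, values as JSON. servo_tool: Moves the arm, as the interface text tells. Its arguments: {"type":"object","properties":{"rows":{"type":"array"},"grip":{"type":"number"}},"required":["rows"]}

```bash
mkdir -p pics; ls; python3 - <<'E'
from station import manip, capture, calibration
import cv2
for n in ("scene","top"):
    c=calibration(n); print(n,c)
    cv2.imwrite(f"pics/{n}0.png",capture(n)[:,:,::-1])
s=manip.sense(); print(s)
E
```

```text
pics
scene {'fx': 562.9483369106165, 'fy': 562.9483369106165, 'cx': 313.3935284412546, 'cy': 237.58164060569612, 'k1': 0.013172155854329437, 'rvec': array([ 1.72166573, -1.08557195,  0.7265688 ]), 'tvec': array([-443.37019857,  257.71291844,  848.6133598 ])}
top {'fx': 576.6278119725451, 'fy': 576.6278119725451, 'cx': 313.91492274614865, 'cy': 240.8786946639001, 'k1': 0.026232162481476477, 'rvec': array([ 2.16750661, -2.13896578,  0.13390703]), 'tvec': array([-175.17798662,  626.34661136, 1174.85707016])}
{'t': 0.1, 'joint_pos': array([ 1.34301982e+00,  2.60580375e-01, -1.39240403e-01,  1.17267574e+00,
        1.27536743e-06,  1.57080072e+00]), 'dq': array([ 6.36741578e-05, -6.85041591e-04,  1.27555739e-03, -1.81456013e-04,
        1.05923272e-03,  6.72073750e-05]), 'tau': array([-1.03201201e-03, -4.06508231e+01,  2.54527402e+01,  1.00963769e-02,
       -7.14315706e-05, -4.55635146e-06]), 'tool_pos': array([118.42462094, 510.89484119, 255.56785523]), 'tcp_rot': array([ 1.13644354e-01,  9.93521131e-01, -8.44515622e-04, -9.72383777e-05]), 'contact_force': array([-0.25143761,  0.68308175,  0.0227666 ]), 'wrist_torque': array([-0.0282994 , -0.03829326,  0.0320425 ]), 'gripper_force': 0.0, 'width': 85.03371106428305}
```

View pics/scene0.png

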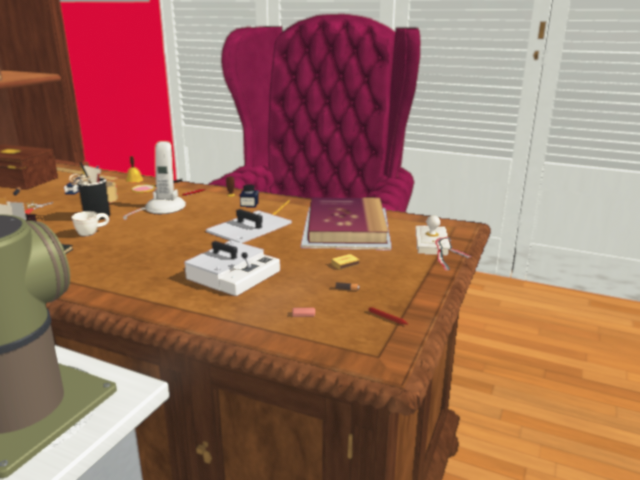

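View pics/top0.png

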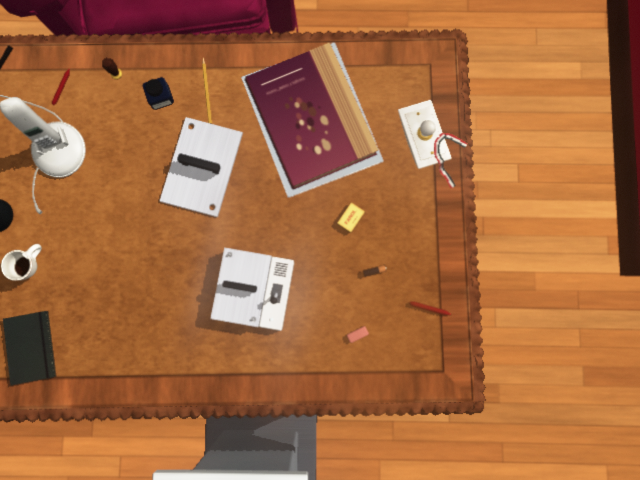

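The scene view shows the chime at about (233,268), with the cell at (347,287), eraser (303,312), wax (387,316) and matchbox (344,262). In the top view the chime is at (252,290), with its switch strip to the right. The cell is at (374,271), orange end right. The larger look-alike cover is at (201,167). Next I'll make one enlarged mosaic.

```bash
cat > h.py <<'E'
import numpy as np, cv2
from station import manip, capture, calibration
C={n:calibration(n) for n in("scene","top")}
def und(n,p):
    c=C[n]; p=np.atleast_2d(np.asarray(p,float)); d=(p-[c['cx'],c['cy']])/[c['fx'],c['fy']]
    u=d.copy()
    for _ in range(10): u=d/(1+c['k1']*(u**2).sum(1,keepdims=True))
    return u
def ray(n,p):
    c=C[n]; R=cv2.Rodrigues(c['rvec'])[0]; u=und(n,p)
    return -R.T@c['tvec'], np.c_[u,np.ones(len(u))]@R
def plane(n,p,z):
    o,d=ray(n,p); return o+d*((z-o[2])/d[:,2])[:,None]
def tri(ps,pt):
    o1,d1=ray("scene",ps);o2,d2=ray("top",pt);out=[]
    for a,b in zip(d1,d2):
        s,*_=np.linalg.lstsq(np.c_[a,-b],o2-o1,rcond=None); p=o1+a*s[0];q=o2+b*s[1]
        out.append([*((p+q)/2),np.linalg.norm(p-q)])
    return np.array(out)
def proj(n,P):
    c=C[n];R=cv2.Rodrigues(c['rvec'])[0];X=np.atleast_2d(P)@R.T+c['tvec'];u=X[:,:2]/X[:,2:]
    return u*(1+c['k1']*(u**2).sum(1,keepdims=True))*[c['fx'],c['fy']]+[c['cx'],c['cy']]
def crop(im,x,y,w,h,s): return cv2.resize(im[y:y+h,x:x+w],None,fx=s,fy=s,interpolation=cv2.INTER_CUBIC)
E
python3 - <<'E'
from h import *
t=cv2.imread("pics/top0.png");s=cv2.imread("pics/scene0.png")
m=np.zeros((600,800,3),np.uint8)
m[:400,:400]=crop(t,205,240,100,100,4)
m[:320,400:]=crop(s,180,230,100,80,4)
m[400:600,:400]=crop(t,340,235,100,50,4)
m[320:560,400:800]=crop(s,290,250,100,60,4)
cv2.imwrite("pics/m.png",m)
# masks on top: orange end / black body
print(plane("top",[[252,290],[374,271],[384,269],[357,334],[429,308],[350,217],[201,167]],0).round())
print(proj("top",[[118,511,256]]))
E
```

```text
[[ 525.  -35.    0.]
 [ 570. -297.    0.]
 [ 574. -319.    0.]
 [ 435. -261.    0.]
 [ 492. -415.    0.]
 [ 687. -245.    0.]
 [ 795.   85.    0.]]
[[-115.82546703  535.57333228]]
```

View pics/m.png

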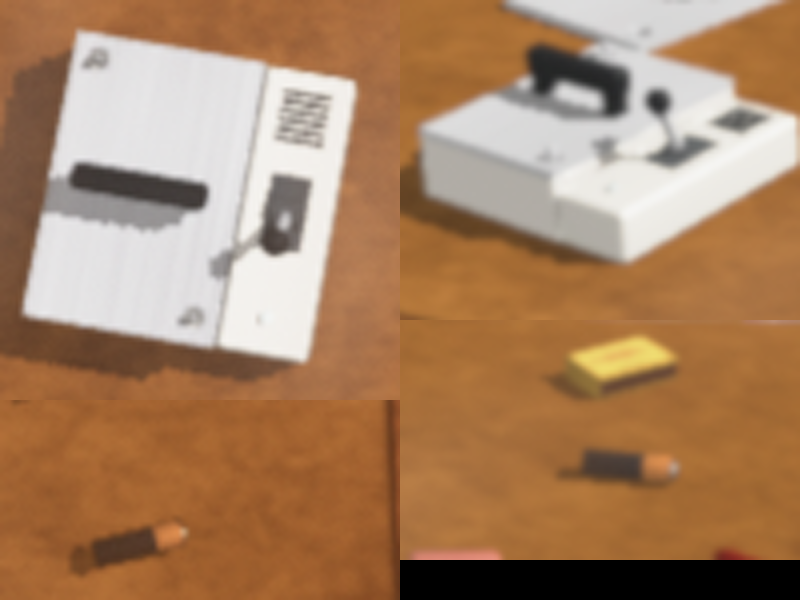

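The mosaic shows the cover's corners (top crop) at (78,30), (267,63), (215,348) and (22,316), and the handle from (70,175) to (208,196). The ball is at about (272,240) in top and (658,101) in scene. The cell runs from (93,548) to (187,533), with the orange tip to the right (−y).

```bash
python3 - <<'E'
from h import *
np.set_printoptions(suppress=True,precision=1)
q=lambda p,ox,oy,mx,my:(np.array(p,float)-[mx,my]+.5)/4-.5+[ox,oy]
T=lambda p:q(p,205,240,0,0); S=lambda p:q(p,180,230,400,0); TC=lambda p:q(p,340,235,0,400); SC=lambda p:q(p,290,250,400,320)
c=plane("top",T([[78,30],[267,63],[215,348],[22,316]]),41)
print("corners",c); ctr=c.mean(0)
e1=c[0]-c[3];e2=c[1]-c[2];e3=c[0]-c[1];e4=c[3]-c[2]
for e in(e1,e2,e3,e4): print(np.linalg.norm(e),np.degrees(np.arctan2(e[1],e[0])))
print("ctr",ctr)
print("corner heights",tri(S([[420,130],[555,178],[735,78]]),T([[22,316],[215,348],[267,63]])))
h=plane("top",T([[70,175],[208,196]]),69);h1=plane("top",T([[72,176],[206,194]]),69);print("handle",h,h.mean(0),np.degrees(np.arctan2(*(h[0]-h[1])[1::-1])))
print("holes/pins", plane("top",T([[97,58],[191,318]]),49))
print("ball",tri(S([[658,101]]),T([[272,241]])))
# scene handle ends top (bar centre-line)
print("handle tri",tri(S([[534,60],[622,84]]),T([[78,176],[200,195]])))
k=plane("top",TC([[93,548],[187,533]]),7.5);print("cell",k,k.mean(0),np.linalg.norm(k[0]-k[1]),np.degrees(np.arctan2(*(k[0]-k[1])[1::-1])))
print("cell tri",tri(SC([[585,464],[642,467],[678,468]]),TC([[93,550],[157,540],[187,533]])))
E
```

```text
corners [[612.8  21.6  41. ]
 [596.6 -78.   41. ]
 [448.5 -54.6  41. ]
 [463.6  45.5  41. ]]
151.04507492051215 -9.08987424307794
149.95034349471013 -8.976919954945243
100.96990343227553 80.8060737756014
101.26945605988024 81.42592569079588
ctr [530.4 -16.4  41. ]
corner heights [[464.1  45.1  40.    1.6]
 [448.7 -54.7  38.4   0.7]
 [596.6 -78.2  42.1   0.2]]
handle [[535.2  18.7  69. ]
 [525.4 -51.8  69. ]] [530.3 -16.6  69. ] 82.11616585280497
holes/pins [[597.3  10.   49. ]
 [463.8 -42.7  49. ]]
ball [[503.5 -85.2  66.5   1.2]]
handle tri [[535.1  16.3  59.7   0.6]
 [526.6 -47.2  60.2   1. ]]
cell [[ 567.6 -272.7    7.5]
 [ 576.3 -323.2    7.5]] [ 572.  -297.9    7.5] 51.18494210663512 99.84263583399547
cell tri [[ 567.  -273.4    4.7    1. ]
 [ 571.9 -306.     8.     2.1]
 [ 576.4 -323.3    9.     0.7]]
```

```bash
cat >> h.py <<'E'
from scipy.spatial.transform import Rotation as Ro
L0=np.array([530.4,-16.4]); YAW=-8.9
def loc(x,y): a=np.radians(YAW);return L0+[x*np.cos(a)-y*np.sin(a),x*np.sin(a)+y*np.cos(a)]
def plan(tgt,yaw,n,pos=None,yaw0=None):
    s=manip.sense(); R=Ro.from_quat(s['tcp_rot']).as_matrix()
    p=np.array(s['tool_pos'] if pos is None else pos,float)
    if yaw0 is None: yaw0=np.degrees(np.arctan2(R[1,1],R[0,1]))
    dy=(yaw-yaw0+180)%360-180; d=(np.asarray(tgt)-p)/n
    print("pos",p.round(1),"yaw0",round(yaw0,2),"F",np.round(s['contact_force'],1),"w",round(s['width'],1),"t",round(s['t'],2))
    for i in range(n):
        a=np.radians(yaw0+dy*i/n); y=np.array([np.cos(a),np.sin(a),0]);z=np.array([0,0,-1.]);x=np.cross(y,z)
        print(np.round([d@x/150,d@y/150,d@z/150,-dy/n/180],3).tolist())
E
python3 -c "
from h import *
plan([530.3,-16.5,130],-8.9,24,[118.56,511.43,256.3])"
```

```text
pos [118.6 511.4 256.3] yaw0 76.95 F [-0.3  0.7  0. ] w 85.0 t 0.1
[-0.145, -0.117, 0.035, 0.02]
[-0.152, -0.108, 0.035, 0.02]
[-0.158, -0.098, 0.035, 0.02]
[-0.164, -0.088, 0.035, 0.02]
[-0.169, -0.078, 0.035, 0.02]
[-0.173, -0.067, 0.035, 0.02]
[-0.177, -0.056, 0.035, 0.02]
[-0.18, -0.045, 0.035, 0.02]
[-0.183, -0.034, 0.035, 0.02]
[-0.185, -0.022, 0.035, 0.02]
[-0.186, -0.01, 0.035, 0.02]
[-0.186, 0.001, 0.035, 0.02]
[-0.186, 0.013, 0.035, 0.02]
[-0.184, 0.024, 0.035, 0.02]
[-0.183, 0.036, 0.035, 0.02]
[-0.18, 0.047, 0.035, 0.02]
[-0.177, 0.058, 0.035, 0.02]
[-0.173, 0.069, 0.035, 0.02]
[-0.168, 0.08, 0.035, 0.02]
[-0.163, 0.09, 0.035, 0.02]
[-0.157, 0.1, 0.035, 0.02]
[-0.15, 0.11, 0.035, 0.02]
[-0.143, 0.119, 0.035, 0.02]
[-0.135, 0.127, 0.035, 0.02]
```

Request:
servo_tool([
  {"offset": [-0.145,-0.117,0.035],"roll": 0.02},
  {"offset": [-0.152,-0.108,0.035],"roll": 0.02},
  {"offset": [-0.158,-0.098,0.035],"roll": 0.02},
  {"offset": [-0.164,-0.088,0.035],"roll": 0.02},
  {"offset": [-0.169,-0.078,0.035],"roll": 0.02},
  {"offset": [-0.173,-0.067,0.035],"roll": 0.02},
  {"offset": [-0.177,-0.056,0.035],"roll": 0.02},
  {"offset": [-0.18,-0.045,0.035],"roll": 0.02},
])

```text
t: 0.77
tool_pos: [255.9, 333.8, 213.8]
tcp_rot: [0.358, 0.934, -0.0, -0.0]
contact_force: [-0.3, 0.0, 0.7]
width: 85.3
gripper_force: 0.0
```

Request:
servo_tool([
  {"offset": [-0.183,-0.034,0.035],"roll": 0.02},
  {"offset": [-0.185,-0.022,0.035],"roll": 0.02},
  {"offset": [-0.186,-0.01,0.035],"roll": 0.02},
  {"offset": [-0.186,0.001,0.035],"roll": 0.02},
  {"offset": [-0.186,0.013,0.035],"roll": 0.02},
  {"offset": [-0.184,0.024,0.035],"roll": 0.02},
  {"offset": [-0.183,0.036,0.035],"roll": 0.02},
  {"offset": [-0.18,0.047,0.035],"roll": 0.02},
])

```text
t: 1.43
tool_pos: [392.5, 157.1, 171.8]
tcp_rot: [0.58, 0.815, -0.0, -0.0]
contact_force: [0.2, -0.3, -0.0]
width: 85.0
gripper_force: 0.0
```

Request:
servo_tool([
  {"offset": [-0.177,0.058,0.035],"roll": 0.02},
  {"offset": [-0.173,0.069,0.035],"roll": 0.02},
  {"offset": [-0.168,0.08,0.035],"roll": 0.02},
  {"offset": [-0.163,0.09,0.035],"roll": 0.02},
  {"offset": [-0.157,0.1,0.035],"roll": 0.02},
  {"offset": [-0.15,0.11,0.035],"roll": 0.02},
  {"offset": [-0.143,0.119,0.035],"roll": 0.02},
  {"offset": [-0.135,0.127,0.035],"roll": 0.02},
])

```text
t: 2.1
tool_pos: [528.3, -19.9, 129.6]
tcp_rot: [0.764, 0.645, -0.0, -0.0]
contact_force: [-0.3, 0.6, -0.9]
width: 85.2
gripper_force: 0.0
```

Request:
servo_tool([
  {"offset": [0,0,0],"roll": 0},
  {"offset": [0,0,0],"roll": 0},
  {"offset": [0,0,0],"roll": 0},
])

```text
t: 2.35
tool_pos: [527.1, -18.4, 129.8]
tcp_rot: [0.763, 0.647, -0.001, -0.001]
contact_force: [-0.4, 0.0, -1.0]
width: 85.5
gripper_force: 0.0
```

```bash
python3 - <<'E'
from h import *
plan([530.3,-16.5,130],-8.9,1)
m=np.zeros((600,800,3),np.uint8)
t=capture("top")[:,:,::-1];s=capture("scene")[:,:,::-1]
m[:400,:400]=crop(t,205,240,100,100,4)
m[:400,400:]=crop(s,180,210,100,100,4)
cv2.imwrite("pics/a.png",m)
E
```

```text
pos [527.1 -18.4 129.8] yaw0 -9.44 F [-0.4  0.  -1. ] w 85.5 t 2.35
[0.016, 0.019, -0.001, -0.003]
```

View pics/a.png

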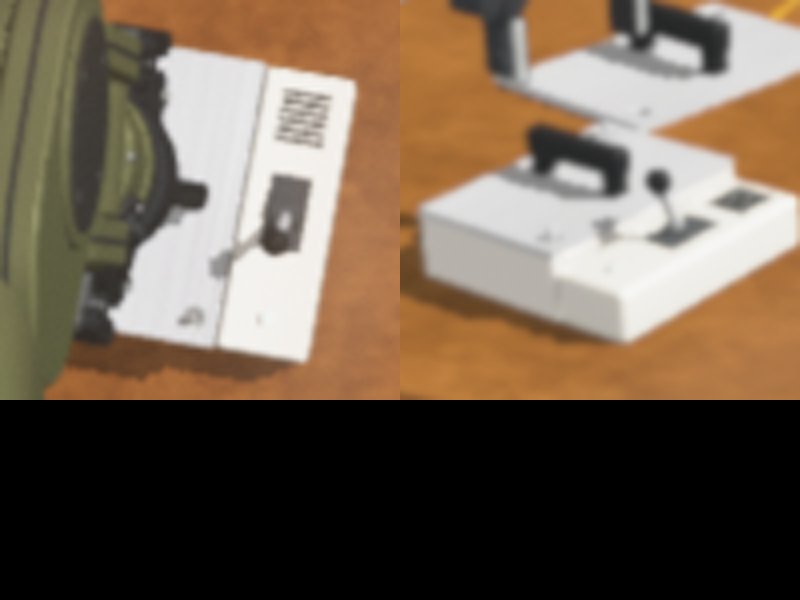

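The gripper straddles the handle, with its fingers at about (500,40) and (640,20) in the scene crop. I'll correct 3 mm, go down and close.

Request:
servo_tool([
  {"offset": [0.016,0.019,0],"roll": -0.003},
  {"offset": [0,0,0.1],"roll": 0},
  {"offset": [0,0,0.1],"roll": 0},
  {"offset": [0,0,0.1],"roll": 0},
  {"offset": [0,0,0.1],"roll": 0},
  {"offset": [0,0,0],"roll": 0},
  {"offset": [0,0,0],"roll": 0},
])

```text
t: 3.03
tool_pos: [530.4, -16.0, 70.1]
tcp_rot: [0.759, 0.651, -0.001, -0.001]
contact_force: [-0.5, 0.6, 0.4]
width: 85.8
gripper_force: 0.0
```

Request:
servo_tool([
  {"offset": [0,0,0],"roll": 0},
  {"offset": [0,0,0],"roll": 0},
  {"offset": [0,0,0],"roll": 0},
  {"offset": [0,0,0],"roll": 0},
  {"offset": [0,0,0],"roll": 0},
  {"offset": [0,0,0],"roll": 0},
  {"offset": [0,0,0],"roll": 0},
  {"offset": [0,0,0],"roll": 0},
], grip=1)

```text
t: 3.7
tool_pos: [531.6, -16.8, 70.8]
tcp_rot: [0.76, 0.65, 0.0, 0.0]
contact_force: [-1.6, 0.5, 4.6]
width: 13.0
gripper_force: 59.3
```

Request:
servo_tool([
  {"offset": [0,0,0],"roll": 0},
  {"offset": [0,0,0],"roll": 0},
  {"offset": [0,0,0],"roll": 0},
  {"offset": [0,0,0],"roll": 0},
])

```text
t: 4.03
tool_pos: [531.6, -16.8, 70.8]
tcp_rot: [0.76, 0.65, 0.0, 0.0]
contact_force: [-0.1, 0.1, 5.6]
width: 12.9
gripper_force: 59.3
```

Request:
servo_tool([
  {"offset": [0,0,-0.05],"roll": 0},
  {"offset": [0,0,-0.05],"roll": 0},
  {"offset": [0,0,-0.05],"roll": 0},
  {"offset": [0,0,-0.1],"roll": 0},
  {"offset": [0,0,-0.1],"roll": 0},
  {"offset": [0,0,-0.1],"roll": 0},
  {"offset": [0.1,0,0],"roll": 0},
  {"offset": [0.1,0,0],"roll": 0},
])

```text
t: 4.7
tool_pos: [536.9, 12.7, 139.6]
tcp_rot: [0.76, 0.649, 0.001, 0.001]
contact_force: [-0.6, 0.0, -1.5]
width: 12.6
gripper_force: 58.7
```

Request:
servo_tool([
  {"offset": [0.15,0,0],"roll": 0},
  {"offset": [0.15,0,0],"roll": 0},
  {"offset": [0.15,0,0],"roll": 0},
  {"offset": [0.15,0,0],"roll": 0},
  {"offset": [0.1,0,0],"roll": 0},
  {"offset": [0,0,0.1],"roll": 0},
  {"offset": [0,0,0.15],"roll": 0},
  {"offset": [0,0,0.15],"roll": 0},
])

```text
t: 5.37
tool_pos: [553.1, 117.4, 78.4]
tcp_rot: [0.76, 0.65, 0.001, 0.001]
contact_force: [0.8, -0.1, -2.2]
width: 12.9
gripper_force: 58.7
```

Request:
servo_tool([
  {"offset": [0,0,0.1],"roll": 0},
  {"offset": [0,0,0.1],"roll": 0},
  {"offset": [0,0,0.05],"roll": 0},
  {"offset": [0,0,0],"roll": 0},
  {"offset": [0,0,0],"roll": 0},
  {"offset": [0,0,0],"roll": 0},
])

```text
t: 5.87
tool_pos: [553.0, 116.8, 41.4]
tcp_rot: [0.76, 0.65, 0.001, 0.0]
contact_force: [0.4, 0.5, -2.2]
width: 12.9
gripper_force: 58.6
```

Request:
servo_tool([
  {"offset": [0,0,0.015],"roll": 0},
  {"offset": [0,0,0.015],"roll": 0},
  {"offset": [0,0,0.013],"roll": 0},
  {"offset": [0,0,0],"roll": 0},
  {"offset": [0,0,0],"roll": 0},
])

```text
t: 6.28
tool_pos: [552.7, 116.7, 34.8]
tcp_rot: [0.76, 0.65, 0.001, 0.0]
contact_force: [-0.0, -0.2, 5.3]
width: 12.7
gripper_force: 59.5
```

Request:
servo_tool([
  {"offset": [0,0,0],"roll": 0},
  {"offset": [0,0,0],"roll": 0},
  {"offset": [0,0,0],"roll": 0},
  {"offset": [0,0,0],"roll": 0},
  {"offset": [0,0,0],"roll": 0},
  {"offset": [0,0,-0.06],"roll": 0},
  {"offset": [0,0,-0.15],"roll": 0},
  {"offset": [0,0,-0.2],"roll": 0},
], grip=0)

```text
t: 6.95
tool_pos: [550.0, 116.2, 94.3]
tcp_rot: [0.76, 0.65, -0.002, -0.001]
contact_force: [1.1, -0.4, 0.1]
width: 85.4
gripper_force: 0.0
```

Request:
servo_tool([
  {"offset": [0,0,-0.2],"roll": 0},
  {"offset": [0,0,-0.2],"roll": 0},
  {"offset": [0,0,0],"roll": 0},
  {"offset": [0,0,0],"roll": 0},
])

```text
t: 7.28
tool_pos: [553.9, 117.0, 158.2]
tcp_rot: [0.76, 0.65, 0.002, 0.001]
contact_force: [0.1, -0.0, 0.1]
width: 85.2
gripper_force: 0.0
```

```bash
python3 - <<'E'
from h import *
plan([572,-298,140],9.8,16)
E
```

```text
pos [553.9 117.  158.2] yaw0 -8.92 F [ 0.1 -0.   0.1] w 85.2 t 7.28
[-0.17, 0.034, 0.008, -0.006]
[-0.17, 0.031, 0.008, -0.006]
[-0.171, 0.027, 0.008, -0.006]
[-0.171, 0.024, 0.008, -0.006]
[-0.172, 0.02, 0.008, -0.006]
[-0.172, 0.017, 0.008, -0.006]
[-0.173, 0.013, 0.008, -0.006]
[-0.173, 0.01, 0.008, -0.006]
[-0.173, 0.006, 0.008, -0.006]
[-0.173, 0.003, 0.008, -0.006]
[-0.173, -0.001, 0.008, -0.006]
[-0.173, -0.004, 0.008, -0.006]
[-0.173, -0.008, 0.008, -0.006]
[-0.173, -0.011, 0.008, -0.006]
[-0.172, -0.015, 0.008, -0.006]
[-0.172, -0.019, 0.008, -0.006]
```

Request:
servo_tool([
  {"offset": [-0.17,0.034,0.008],"roll": -0.0065},
  {"offset": [-0.17,0.031,0.008],"roll": -0.0065},
  {"offset": [-0.171,0.027,0.008],"roll": -0.0065},
  {"offset": [-0.171,0.024,0.008],"roll": -0.0065},
  {"offset": [-0.172,0.02,0.008],"roll": -0.0065},
  {"offset": [-0.172,0.017,0.008],"roll": -0.0065},
  {"offset": [-0.173,0.013,0.008],"roll": -0.0065},
  {"offset": [-0.173,0.01,0.008],"roll": -0.0065},
])

```text
t: 7.95
tool_pos: [559.9, -91.9, 144.3]
tcp_rot: [0.704, 0.71, -0.001, -0.001]
contact_force: [-0.3, 1.0, 0.5]
width: 85.4
gripper_force: 0.0
```

Request:
servo_tool([
  {"offset": [-0.173,0.006,0.008],"roll": -0.0065},
  {"offset": [-0.173,0.003,0.008],"roll": -0.0065},
  {"offset": [-0.173,-0.001,0.008],"roll": -0.0065},
  {"offset": [-0.173,-0.004,0.008],"roll": -0.0065},
  {"offset": [-0.173,-0.008,0.008],"roll": -0.0065},
  {"offset": [-0.173,-0.011,0.008],"roll": -0.0065},
  {"offset": [-0.172,-0.015,0.008],"roll": -0.0065},
  {"offset": [-0.172,-0.019,0.008],"roll": -0.0065},
])

```text
t: 8.62
tool_pos: [569.1, -299.1, 134.5]
tcp_rot: [0.644, 0.765, -0.0, -0.002]
contact_force: [0.6, -1.0, 0.2]
width: 85.5
gripper_force: 0.0
```

Request:
servo_tool([
  {"offset": [0,0,0],"roll": 0},
  {"offset": [0,0,0],"roll": 0},
  {"offset": [0,0,0],"roll": 0},
  {"offset": [0,0,0],"roll": 0},
])

```text
t: 8.95
tool_pos: [569.7, -297.1, 135.5]
tcp_rot: [0.644, 0.765, -0.0, -0.001]
contact_force: [-0.7, -0.2, -0.4]
width: 85.2
gripper_force: 0.0
```

```bash
python3 - <<'E'
from h import *
plan([572,-298,29],9.8,1)
m=np.zeros((600,800,3),np.uint8)
t=capture("top")[:,:,::-1];s=capture("scene")[:,:,::-1]
cv2.imwrite("pics/b_top.png",t);cv2.imwrite("pics/b_scene.png",s)
m[:600,:400]=crop(t,180,200,100,150,4)
m[:300,400:]=crop(s,290,240,100,75,4)
m[300:600,400:]=crop(s,170,210,100,75,4)
cv2.imwrite("pics/b.png",m)
E
```

```text
pos [ 569.7 -297.1  135.5] yaw0 9.86 F [-0.7 -0.2 -0.4] w 85.2 t 8.95
[-0.009, 0.014, 0.71, 0.0]
```

View pics/b.png

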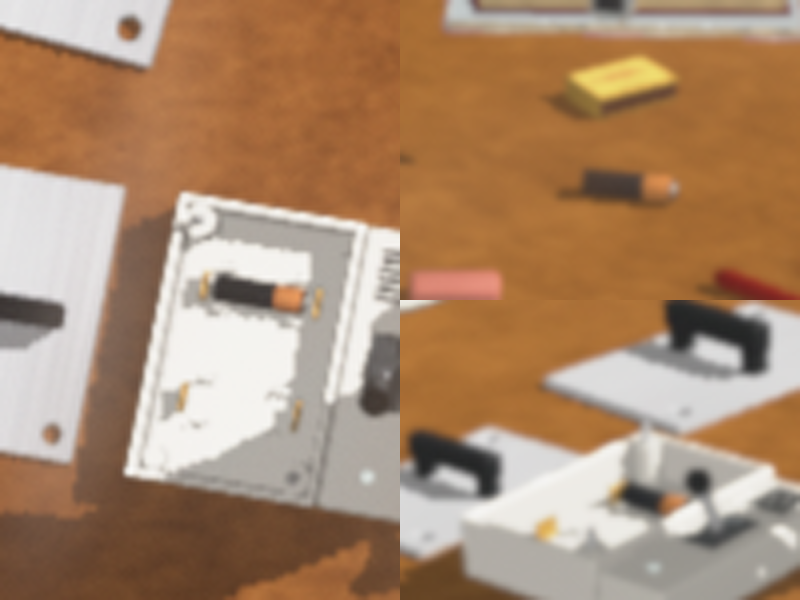

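The cover lies flat on the desk to the left. The empty bay's contacts show at (182,397) and (297,415) in the top crop, and the fitted cell's orange end points right. Now I'll grasp the cell and measure the bay.

Request:
servo_tool([
  {"offset": [-0.009,0.014,0.1],"roll": 0},
  {"offset": [0,0,0.15],"roll": 0},
  {"offset": [0,0,0.15],"roll": 0},
  {"offset": [0,0,0.15],"roll": 0},
  {"offset": [0,0,0.1],"roll": 0},
  {"offset": [0,0,0.055],"roll": 0},
  {"offset": [0,0,0],"roll": 0},
  {"offset": [0,0,0],"roll": 0},
])

```text
t: 9.72
tool_pos: [572.7, -298.8, 30.6]
tcp_rot: [0.644, 0.765, -0.0, -0.0]
contact_force: [-0.4, 0.5, 0.1]
width: 85.3
gripper_force: 0.0
```

```bash
python3 - <<'E'
from h import *
np.set_printoptions(suppress=True,precision=1)
T=lambda p:(np.array(p,float)+.5)/4-.5+[180,200]
S=lambda p:(np.array(p,float)-[400,300]+.5)/4-.5+[170,210]
k=plane("top",T([[182,397],[297,415]]),16);print(k,k.mean(0)[:2],loc(-30,0),np.linalg.norm(k[0]-k[1]))
k=plane("top",T([[180,193],[368,228],[310,505],[125,472]]),36);print(k,k.mean(0))
print("fitted",plane("top",T([[216,290],[305,298]]),17.5).mean(0),loc(30,0))
print("contact tri",tri(S([[545,527]]),T([[182,397]])))
plan([572,-298,29],9.8,1)
E
```

```text
[[505.3  19.8  16. ]
 [496.6 -41.4  16. ]] [500.9 -10.8] [500.8 -11.8] 61.805348084501446
[[611.8  21.3  36. ]
 [594.5 -78.2  36. ]
 [449.9 -51.5  36. ]
 [465.7  44.9  36. ]] [530.5 -15.9  36. ]
fitted [560.3 -20.3  17.5] [560. -21.]
contact tri [[505.4  19.4  17.2   0.5]]
pos [ 572.7 -298.8   30.6] yaw0 9.85 F [-0.4  0.5  0.1] w 85.3 t 9.72
[0.006, -0.004, 0.011, 0.0]
```

Request:
servo_tool([
  {"offset": [0.004,0,0.01],"roll": 0},
  {"offset": [0,0,0],"roll": 0},
  {"offset": [0,0,0],"roll": 0},
  {"offset": [0,0,0],"roll": 0},
  {"offset": [0,0,0],"roll": 0},
  {"offset": [0,0,0],"roll": 0},
  {"offset": [0,0,0],"roll": 0},
  {"offset": [0,0,0],"roll": 0},
], grip=1)

```text
t: 10.38
tool_pos: [572.8, -298.9, 29.5]
tcp_rot: [0.644, 0.765, 0.0, 0.0]
contact_force: [-0.3, 0.0, 4.7]
width: 12.7
gripper_force: 60.4
```

Request:
servo_tool([
  {"offset": [0,0,0],"roll": 0},
  {"offset": [0,0,0],"roll": 0},
  {"offset": [0,0,0],"roll": 0},
])

```text
t: 10.63
tool_pos: [572.8, -299.0, 29.5]
tcp_rot: [0.644, 0.765, 0.0, 0.001]
contact_force: [-1.1, -0.3, 5.0]
width: 12.5
gripper_force: 60.6
```

```bash
python3 - <<'E'
from h import *
np.set_printoptions(suppress=True,precision=1)
plan([572,-298,150],9.8,1)
m=np.zeros((300,800,3),np.uint8)
t=capture("top")[:,:,::-1];s=capture("scene")[:,:,::-1]
m[:,:400]=crop(t,340,235,100,75,4)
m[:,400:]=crop(s,290,240,100,75,4)
cv2.imwrite("pics/c.png",m)
E
```

```text
pos [ 572.8 -299.    29.5] yaw0 9.8 F [-1.1 -0.3  5. ] w 12.5 t 10.63
[0.007, -0.004, -0.803, 0.0]
```

View pics/c.png

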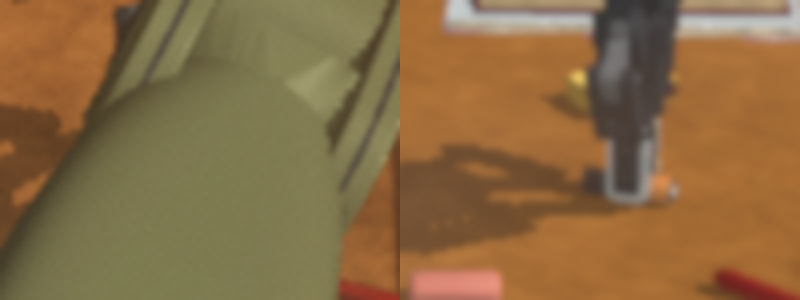

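The cell is gripped mid-length, with both ends visible at (592,182) and (665,187). I'll lift and carry it.

Request:
servo_tool([
  {"offset": [0,0,-0.1],"roll": 0},
  {"offset": [0,0,-0.2],"roll": 0},
  {"offset": [0,0,-0.2],"roll": 0},
  {"offset": [0,0,-0.2],"roll": 0},
  {"offset": [0,0,-0.1],"roll": 0},
  {"offset": [0,0,0],"roll": 0},
  {"offset": [0,0,0],"roll": 0},
])

```text
t: 11.32
tool_pos: [572.9, -298.9, 149.3]
tcp_rot: [0.644, 0.765, 0.0, 0.001]
contact_force: [-0.9, -0.5, -0.7]
width: 12.4
gripper_force: 59.9
```

```bash
python3 - <<'E'
from h import *
plan([500.8,-12.2,150],-8.9,16)
E
```

```text
pos [ 572.9 -298.9  149.3] yaw0 9.81 F [-0.9 -0.5 -0.7] w 12.4 t 11.32
[0.123, -0.009, -0.0, 0.006]
[0.123, -0.012, -0.0, 0.006]
[0.122, -0.014, -0.0, 0.006]
[0.122, -0.017, -0.0, 0.006]
[0.122, -0.019, -0.0, 0.006]
[0.121, -0.022, -0.0, 0.006]
[0.121, -0.024, -0.0, 0.006]
[0.12, -0.027, -0.0, 0.006]
[0.12, -0.029, -0.0, 0.006]
[0.119, -0.032, -0.0, 0.006]
[0.118, -0.034, -0.0, 0.006]
[0.118, -0.036, -0.0, 0.006]
[0.117, -0.039, -0.0, 0.006]
[0.116, -0.041, -0.0, 0.006]
[0.115, -0.043, -0.0, 0.006]
[0.114, -0.046, -0.0, 0.006]
```

Request:
servo_tool([
  {"offset": [0.123,-0.009,0],"roll": 0.0065},
  {"offset": [0.123,-0.012,0],"roll": 0.0065},
  {"offset": [0.122,-0.014,0],"roll": 0.0065},
  {"offset": [0.122,-0.017,0],"roll": 0.0065},
  {"offset": [0.122,-0.019,0],"roll": 0.0065},
  {"offset": [0.121,-0.022,0],"roll": 0.0065},
  {"offset": [0.121,-0.024,0],"roll": 0.0065},
  {"offset": [0.12,-0.027,0],"roll": 0.0065},
])

```text
t: 11.98
tool_pos: [534.4, -154.0, 146.4]
tcp_rot: [0.705, 0.709, -0.001, -0.002]
contact_force: [0.4, -0.6, -0.9]
width: 12.5
gripper_force: 59.9
```

Request:
servo_tool([
  {"offset": [0.12,-0.029,0],"roll": 0.0065},
  {"offset": [0.119,-0.032,0],"roll": 0.0065},
  {"offset": [0.118,-0.034,0],"roll": 0.0065},
  {"offset": [0.118,-0.036,0],"roll": 0.0065},
  {"offset": [0.117,-0.039,0],"roll": 0.0065},
  {"offset": [0.116,-0.041,0],"roll": 0.0065},
  {"offset": [0.115,-0.043,0],"roll": 0.0065},
  {"offset": [0.114,-0.046,0],"roll": 0.0065},
])

```text
t: 12.65
tool_pos: [498.3, -11.2, 146.6]
tcp_rot: [0.76, 0.65, -0.002, -0.001]
contact_force: [0.9, 0.5, -0.6]
width: 12.3
gripper_force: 59.9
```

Request:
servo_tool([
  {"offset": [0,0,0],"roll": 0},
  {"offset": [0,0,0],"roll": 0},
  {"offset": [0,0,0],"roll": 0},
  {"offset": [0,0,0],"roll": 0},
])

```text
t: 12.98
tool_pos: [500.2, -12.7, 148.2]
tcp_rot: [0.76, 0.65, -0.001, -0.0]
contact_force: [-0.4, -0.1, 0.2]
width: 12.9
gripper_force: 59.9
```

```bash
python3 - <<'E'
from h import *
plan([500.8,-12.2,70],-8.9,1)
E
```

```text
pos [500.2 -12.7 148.2] yaw0 -8.95 F [-0.4 -0.1  0.2] w 12.9 t 12.98
[0.004, 0.004, 0.521, -0.0]
```

Request:
servo_tool([
  {"offset": [0.004,0.004,0.1],"roll": 0},
  {"offset": [0,0,0.15],"roll": 0},
  {"offset": [0,0,0.15],"roll": 0},
  {"offset": [0,0,0.1],"roll": 0},
  {"offset": [0,0,0.08],"roll": 0},
  {"offset": [0,0,0],"roll": 0},
  {"offset": [0,0,0],"roll": 0},
  {"offset": [0,0,0],"roll": 0},
])

```text
t: 13.65
tool_pos: [501.7, -12.1, 62.4]
tcp_rot: [0.76, 0.65, 0.0, 0.0]
contact_force: [0.1, 0.6, -0.4]
width: 12.3
gripper_force: 59.9
```

```bash
python3 - <<'E'
from h import *
plan([500.8,-12.2,40],-8.9,1)
m=np.zeros((600,800,3),np.uint8)
t=capture("top")[:,:,::-1];s=capture("scene")[:,:,::-1]
m[:,:400]=crop(t,210,240,100,150,4)
m[:400,400:]=crop(s,180,220,80,80,5)
# expected cell ends (tip of button end at mid-height z=30.5+7.5)
e=np.array([[*loc(-30,-25),38],[*loc(-30,25),38]])
print((proj("scene",e)-[180,220]+.5)*5-.5+[400,0], (proj("top",e)-[210,240]+.5)*4-.5)
cv2.imwrite("pics/d.png",m)
E
```

```text
pos [501.7 -12.1  62.4] yaw0 -8.96 F [ 0.1  0.6 -0.4] w 12.3 t 13.65
[-0.002, -0.006, 0.15, -0.0]
[[621.33860275 221.79439308]
 [538.44334538 195.04544702]] [[163.09089212 253.37399305]
 [ 68.60566311 237.21545562]]
```

View pics/d.png

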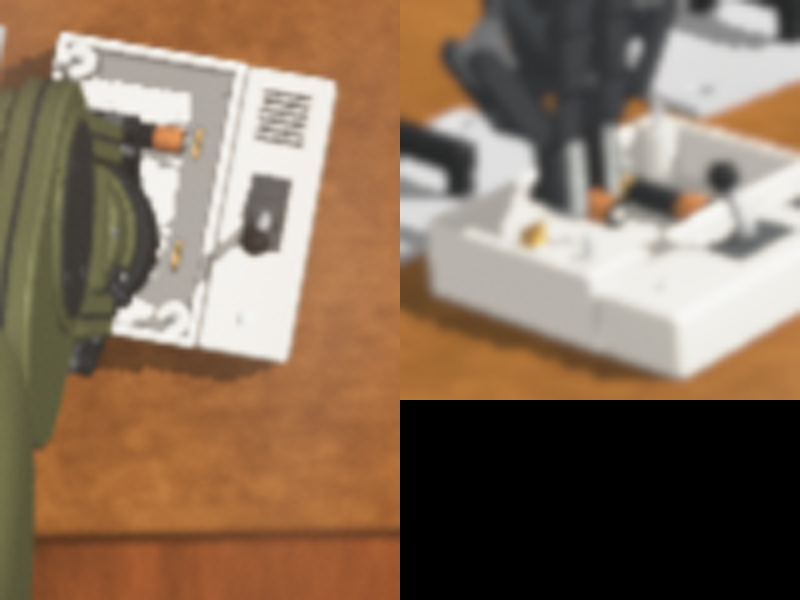

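The top crop shows the fitted cell's orange end at (168,137) and the bay contact at (177,252). The held cell's orange end shows at about (600,203) in the scene crop. I'll check its position numerically.

```bash
python3 - <<'E'
from h import *
np.set_printoptions(suppress=True,precision=1)
s=capture("scene")
hsv=cv2.cvtColor(s,cv2.COLOR_RGB2HSV)
x0,y0,x1,y1=205,245,250,270
m=cv2.inRange(hsv,(3,110,90),(16,255,255))[y0:y1,x0:x1]
n,l,st,ce=cv2.connectedComponentsWithStats(m)
for i in range(1,n):
    if st[i,4]>4: print(st[i],ce[i]+[x0,y0])
zt=manip.sense()['tool_pos'][2]-29.5+7.5
print("fitted exp",proj("scene",[[*loc(30,-25),17.5],[*loc(30,-9),17.5]]))
print("held exp",proj("scene",[[*loc(-30,-25),zt],[*loc(-30,-9),zt]]))
cv2.imwrite("pics/e.png",crop(s[:,:,::-1],205,240,50,35,16))
E
```

```text
[40  0  5  2  7] [247.4 245.3]
[13 12  5  7 22] [219.5 260.1]
[30 14  6  4 18] [237.1 260.4]
fitted exp [[242.4 262.9]
 [237.2 261.2]]
held exp [[223.8 262.8]
 [218.4 261. ]]
```

View pics/e.png

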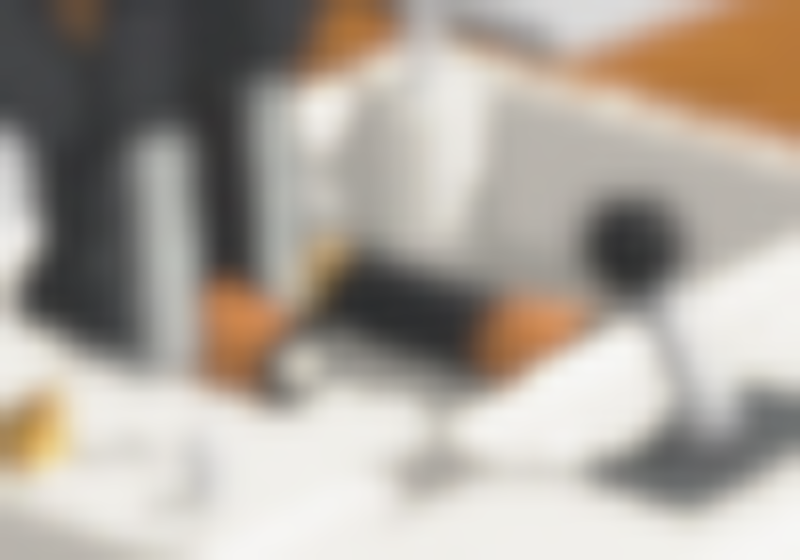

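The button tip is at about (223.5,262) in the scene image, against (223.8,262.8) expected, so it is aligned. Lowering now.

Request:
servo_tool([
  {"offset": [-0.001,-0.005,0.03],"roll": 0},
  {"offset": [0,0,0.03],"roll": 0},
  {"offset": [0,0,0.03],"roll": 0},
  {"offset": [0,0,0.03],"roll": 0},
  {"offset": [0,0,0.01],"roll": 0},
  {"offset": [0,0,0],"roll": 0},
  {"offset": [0,0,0],"roll": 0},
])

```text
t: 14.38
tool_pos: [500.1, -11.5, 42.1]
tcp_rot: [0.76, 0.65, -0.0, -0.0]
contact_force: [1.1, 0.4, -0.4]
width: 12.8
gripper_force: 59.9
```

Request:
servo_tool([
  {"offset": [0,0,0.01],"roll": 0},
  {"offset": [0,0,0.007],"roll": 0},
  {"offset": [0,0,0],"roll": 0},
  {"offset": [0,0,0],"roll": 0},
])

```text
t: 14.72
tool_pos: [500.3, -11.6, 39.9]
tcp_rot: [0.76, 0.65, 0.0, 0.0]
contact_force: [-0.5, -0.4, -0.1]
width: 12.5
gripper_force: 59.9
```

Request:
servo_tool([
  {"offset": [0,0,0.004],"roll": 0},
  {"offset": [0,0,0],"roll": 0},
  {"offset": [0,0,0],"roll": 0},
])

```text
t: 14.97
tool_pos: [500.4, -11.6, 39.5]
tcp_rot: [0.76, 0.65, 0.0, 0.0]
contact_force: [-0.1, 0.0, 2.8]
width: 12.5
gripper_force: 60.2
```

Request:
servo_tool([
  {"offset": [0,0,0],"roll": 0},
  {"offset": [0,0,0],"roll": 0},
  {"offset": [0,0,0],"roll": 0},
  {"offset": [0,0,0],"roll": 0},
], grip=0.62)

```text
t: 15.3
tool_pos: [500.2, -11.6, 39.2]
tcp_rot: [0.76, 0.65, -0.0, -0.0]
contact_force: [-0.6, 0.3, -0.5]
width: 32.3
gripper_force: 0.0
```

Request:
servo_tool([
  {"offset": [0,0,-0.06],"roll": 0},
  {"offset": [0,0,-0.1],"roll": 0},
  {"offset": [0,0,-0.2],"roll": 0},
  {"offset": [0,0,-0.2],"roll": 0},
  {"offset": [0,0,-0.2],"roll": 0},
])

```text
t: 15.72
tool_pos: [499.8, -11.6, 154.9]
tcp_rot: [0.76, 0.65, -0.0, -0.0]
contact_force: [0.7, 0.0, -0.2]
width: 32.3
gripper_force: 0.0
```

```bash
python3 - <<'E'
from h import *
plan([552.7,116.8,150],-8.9,8)
E
```

```text
pos [499.8 -11.6 154.9] yaw0 -8.91 F [ 0.7  0.  -0.2] w 32.3 t 15.72
[0.113, 0.027, 0.004, -0.0]
[0.113, 0.027, 0.004, -0.0]
[0.113, 0.027, 0.004, -0.0]
[0.113, 0.027, 0.004, -0.0]
[0.113, 0.027, 0.004, -0.0]
[0.113, 0.027, 0.004, -0.0]
[0.113, 0.027, 0.004, -0.0]
[0.113, 0.027, 0.004, -0.0]
```

Move back over the cover (this clears the view of the bay) and look.

Request:
servo_tool([
  {"offset": [0.113,0.027,0],"roll": 0},
  {"offset": [0.113,0.027,0],"roll": 0},
  {"offset": [0.113,0.027,0],"roll": 0},
  {"offset": [0.113,0.027,0],"roll": 0},
  {"offset": [0.113,0.027,0],"roll": 0},
  {"offset": [0.113,0.027,0],"roll": 0},
  {"offset": [0.113,0.027,0],"roll": 0},
  {"offset": [0.113,0.027,0],"roll": 0},
], grip=0.2)

```text
t: 16.38
tool_pos: [553.5, 118.2, 153.9]
tcp_rot: [0.76, 0.65, 0.0, 0.0]
contact_force: [0.0, 0.2, 0.6]
width: 68.2
gripper_force: 0.0
```

Request:
servo_tool([
  {"offset": [0,0,0],"roll": 0},
  {"offset": [0,0,0],"roll": 0},
  {"offset": [0,0,0],"roll": 0},
])

```text
t: 16.63
tool_pos: [552.8, 116.9, 153.4]
tcp_rot: [0.76, 0.65, -0.0, 0.0]
contact_force: [0.1, 0.1, 0.7]
width: 68.0
gripper_force: 0.0
```

```bash
python3 - <<'E'
from h import *
np.set_printoptions(suppress=True,precision=1)
plan([552.7,116.8,34.8],-8.9,1)
m=np.zeros((600,800,3),np.uint8)
t=capture("top")[:,:,::-1];s=capture("scene")[:,:,::-1]
m[:400,:400]=crop(t,205,240,100,100,4)
m[:400,400:]=crop(s,180,220,80,80,5)
e=np.array([[*loc(-30,-25),17.5],[*loc(-30,25),17.5]])
print((proj("scene",e)-[180,220]+.5)*5-.5+[400,0], (proj("top",e)-[205,240]+.5)*4-.5)
cv2.imwrite("pics/f.png",m)
E
```

```text
pos [552.8 116.9 153.4] yaw0 -8.91 F [0.1 0.1 0.7] w 68.0 t 16.63
[-0.001, -0.0, 0.791, -0.0]
[[624.2 263.9]
 [541.7 236.5]] [[187.4 254.2]
 [ 94.5 238.3]]
```

View pics/f.png

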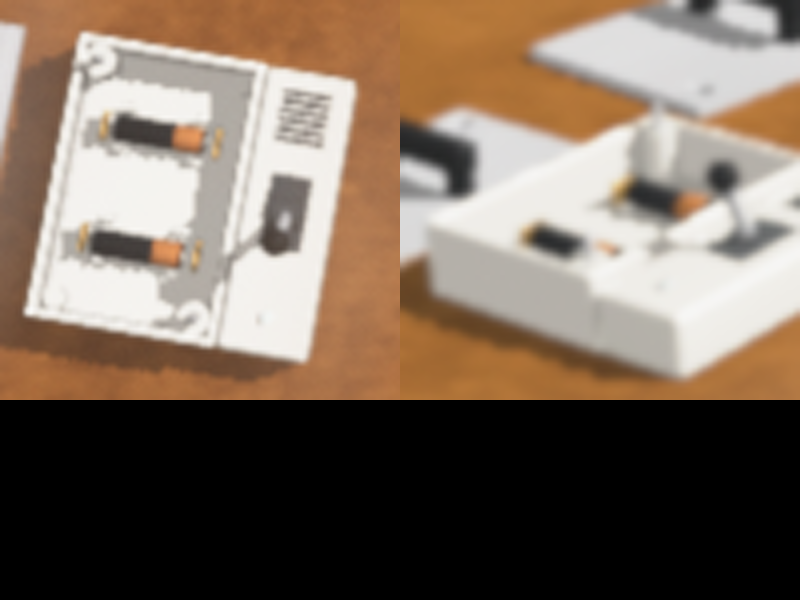

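The new cell lies at (90..188, 240..253) in the top crop, between its contacts and parallel to the fitted cell, with its orange end on the switch side. Next I'll regrasp the cover.

Request:
servo_tool([
  {"offset": [0,0,0.15],"roll": 0},
  {"offset": [0,0,0.2],"roll": 0},
  {"offset": [0,0,0.2],"roll": 0},
  {"offset": [0,0,0.15],"roll": 0},
  {"offset": [0,0,0.085],"roll": 0},
  {"offset": [0,0,0],"roll": 0},
  {"offset": [0,0,0],"roll": 0},
  {"offset": [0,0,0],"roll": 0},
])

```text
t: 17.4
tool_pos: [554.1, 117.1, 36.6]
tcp_rot: [0.76, 0.65, 0.001, 0.0]
contact_force: [-0.1, -0.7, 0.5]
width: 68.3
gripper_force: 0.0
```

Request:
servo_tool([
  {"offset": [0,0,0],"roll": 0},
  {"offset": [0,0,0],"roll": 0},
  {"offset": [0,0,0],"roll": 0},
  {"offset": [0,0,0],"roll": 0},
  {"offset": [0,0,0],"roll": 0},
  {"offset": [0,0,0],"roll": 0},
  {"offset": [0,0,0],"roll": 0},
  {"offset": [0,0,0],"roll": 0},
], grip=1)

```text
t: 18.07
tool_pos: [553.8, 117.5, 36.3]
tcp_rot: [0.76, 0.65, 0.001, 0.0]
contact_force: [-0.9, 0.1, 5.3]
width: 12.5
gripper_force: 61.4
```

```bash
python3 - <<'E'
from h import *
plan([531.6,-16.8,110],-8.9,1)
E
```

```text
pos [553.8 117.5  36.3] yaw0 -8.91 F [-0.9  0.1  5.3] w 12.5 t 18.07
[-0.908, -0.007, -0.491, -0.0]
```

Request:
servo_tool([
  {"offset": [0,0,-0.05],"roll": 0},
  {"offset": [0,0,-0.1],"roll": 0},
  {"offset": [0,0,-0.1],"roll": 0},
  {"offset": [0,0,-0.15],"roll": 0},
  {"offset": [0,0,-0.1],"roll": 0},
  {"offset": [-0.1,0,0],"roll": 0},
  {"offset": [-0.15,0,0],"roll": 0},
  {"offset": [-0.15,0,0],"roll": 0},
])

```text
t: 18.73
tool_pos: [543.8, 58.0, 110.9]
tcp_rot: [0.759, 0.651, 0.0, 0.0]
contact_force: [0.9, -0.3, -2.1]
width: 12.5
gripper_force: 60.4
```

Request:
servo_tool([
  {"offset": [-0.15,0,0],"roll": 0},
  {"offset": [-0.15,0,0],"roll": 0},
  {"offset": [-0.12,-0.004,0],"roll": 0},
  {"offset": [-0.08,0,0],"roll": 0},
  {"offset": [0,0,0.05],"roll": 0},
  {"offset": [0,0,0],"roll": 0},
  {"offset": [0,0,0],"roll": 0},
  {"offset": [0,0,0],"roll": 0},
])

```text
t: 19.4
tool_pos: [531.8, -15.0, 102.8]
tcp_rot: [0.76, 0.65, -0.0, -0.0]
contact_force: [0.2, -0.6, -1.5]
width: 12.2
gripper_force: 60.3
```

```bash
python3 - <<'E'
from h import *
plan([531.7,-16.0,90],-8.9,1)
E
```

```text
pos [531.8 -15.  102.8] yaw0 -8.85 F [ 0.2 -0.6 -1.5] w 12.2 t 19.4
[-0.006, 0.001, 0.085, 0.0]
```

Request:
servo_tool([
  {"offset": [-0.006,0.001,0.05],"roll": 0},
  {"offset": [0,0,0.03],"roll": 0},
  {"offset": [0,0,0],"roll": 0},
  {"offset": [0,0,0],"roll": 0},
  {"offset": [0,0,0.015],"roll": 0},
  {"offset": [0,0,0.015],"roll": 0},
  {"offset": [0,0,0.015],"roll": 0},
  {"offset": [0,0,0.015],"roll": 0},
])

```text
t: 20.07
tool_pos: [531.9, -16.9, 81.9]
tcp_rot: [0.76, 0.65, 0.0, 0.0]
contact_force: [-0.4, 0.7, -1.1]
width: 12.7
gripper_force: 60.3
```

Request:
servo_tool([
  {"offset": [0,0,0],"roll": 0},
  {"offset": [0,0,0],"roll": 0},
  {"offset": [0,0,0],"roll": 0},
])

```text
t: 20.32
tool_pos: [531.8, -16.9, 82.0]
tcp_rot: [0.76, 0.65, 0.0, 0.0]
contact_force: [0.1, 0.2, -1.7]
width: 12.8
gripper_force: 60.3
```

Request:
servo_tool([
  {"offset": [0.005,0,0.015],"roll": 0},
  {"offset": [0,0,0.015],"roll": 0},
  {"offset": [0,0,0.015],"roll": 0},
  {"offset": [0,0,0.01],"roll": 0},
  {"offset": [0,0,0],"roll": 0},
  {"offset": [0,0,0],"roll": 0},
])

```text
t: 20.82
tool_pos: [531.8, -16.1, 73.6]
tcp_rot: [0.76, 0.65, -0.0, -0.0]
contact_force: [-0.0, 0.4, -1.2]
width: 12.6
gripper_force: 60.3
```

Request:
servo_tool([
  {"offset": [0,0,0.005],"roll": 0},
  {"offset": [0,0,0.004],"roll": 0},
  {"offset": [0,0,0],"roll": 0},
  {"offset": [0,0,0],"roll": 0},
])

```text
t: 21.15
tool_pos: [532.0, -16.1, 72.4]
tcp_rot: [0.76, 0.65, 0.0, 0.0]
contact_force: [-0.0, -0.7, -2.3]
width: 12.6
gripper_force: 60.3
```

Request:
servo_tool([
  {"offset": [0,0,0.004],"roll": 0},
  {"offset": [0,0,0.003],"roll": 0},
  {"offset": [0,0,0],"roll": 0},
  {"offset": [0,0,0],"roll": 0},
])

```text
t: 21.48
tool_pos: [532.0, -16.1, 72.3]
tcp_rot: [0.76, 0.65, 0.0, 0.0]
contact_force: [-2.3, 0.2, 5.2]
width: 12.6
gripper_force: 61.3
```

Request:
servo_tool([
  {"offset": [0,0,0],"roll": 0},
  {"offset": [0,0,0],"roll": 0},
  {"offset": [0,0,0],"roll": 0},
  {"offset": [0,0,0],"roll": 0},
  {"offset": [0,0,0],"roll": 0},
  {"offset": [0,0,-0.06],"roll": 0},
  {"offset": [0,0,-0.15],"roll": 0},
  {"offset": [0,0,-0.2],"roll": 0},
], grip=0.2)

```text
t: 22.15
tool_pos: [529.8, -16.0, 131.9]
tcp_rot: [0.76, 0.65, -0.002, -0.002]
contact_force: [0.2, 0.8, -0.1]
width: 68.3
gripper_force: 0.0
```

Request:
servo_tool([
  {"offset": [0,0,-0.1],"roll": 0},
  {"offset": [-0.1,-0.08,0],"roll": 0},
  {"offset": [-0.1,-0.08,0],"roll": 0},
  {"offset": [-0.1,-0.08,0],"roll": 0},
  {"offset": [-0.1,-0.08,0],"roll": 0},
  {"offset": [-0.1,-0.09,0],"roll": 0},
  {"offset": [0,0,0],"roll": 0},
  {"offset": [0,0,0],"roll": 0},
], grip=1)

```text
t: 22.82
tool_pos: [459.1, -81.0, 148.5]
tcp_rot: [0.76, 0.649, 0.0, 0.0]
contact_force: [0.8, -0.2, 1.1]
width: 0.4
gripper_force: 0.0
```

```bash
python3 - <<'E'
from h import *
plan([*loc(-60,-74),83],-8.9,1)
m=np.zeros((600,800,3),np.uint8)
t=capture("top")[:,:,::-1];s=capture("scene")[:,:,::-1]
m[:400,:400]=crop(t,205,240,100,100,4)
m[:400,400:]=crop(s,180,220,80,80,5)
cv2.imwrite("pics/g.png",m)
E
```

```text
pos [459.1 -81.  148.5] yaw0 -9.0 F [ 0.8 -0.2  1.1] w 0.4 t 22.82
[0.006, 0.003, 0.437, -0.001]
```

```bash
python3 - <<'E'
from h import *
a=cv2.imread("pics/scene0.png").astype(int); b=capture("scene")[:,:,::-1].astype(int)
d=np.abs(a-b).max(2)[230:295,180:285]
for y in range(0,65,3): print(''.join(' .+#'[min(3,int(d[y:y+3,x:x+2].max())//25)] for x in range(0,105,2)))
E
```

```text
####++..                        
                     ####++.                         
                     .+##++.                         
                                                     
                                                     
                                                     
                .                                    
                                                     
                         .
```

Request:
servo_tool([
  {"offset": [0.006,0.003,0.15],"roll": 0},
  {"offset": [0,0,0.15],"roll": 0},
  {"offset": [0,0,0.13],"roll": 0},
  {"offset": [0,0,0],"roll": 0},
  {"offset": [0,0,0],"roll": 0},
])

```text
t: 23.38
tool_pos: [459.8, -79.2, 82.7]
tcp_rot: [0.76, 0.65, -0.001, -0.001]
contact_force: [0.3, 0.6, 0.2]
width: -0.2
gripper_force: 0.0
```

The image matches the home state exactly, so the cover is seated. Now I'll push the toggle toward chime +x.

Request:
servo_tool([
  {"offset": [0,0.06,0],"roll": 0},
  {"offset": [0,0.05,0],"roll": 0},
  {"offset": [0,0.04,0],"roll": 0},
  {"offset": [0,0.04,0],"roll": 0},
  {"offset": [0,0.04,0],"roll": 0},
  {"offset": [0,0.04,0],"roll": 0},
  {"offset": [0,0.04,0],"roll": 0},
  {"offset": [0,0.03,0],"roll": 0},
])

```text
t: 24.05
tool_pos: [512.0, -88.0, 83.7]
tcp_rot: [0.76, 0.65, 0.0, 0.001]
contact_force: [-0.8, -0.4, 0.1]
width: 0.4
gripper_force: 0.6
```

Request:
servo_tool([
  {"offset": [0,0.013,0],"roll": 0},
  {"offset": [0,0.013,0],"roll": 0},
  {"offset": [0,0,0],"roll": 0},
  {"offset": [0,0,0],"roll": 0},
])

```text
t: 24.38
tool_pos: [514.6, -88.4, 83.3]
tcp_rot: [0.76, 0.65, 0.0, 0.0]
contact_force: [-0.5, 0.0, 0.8]
width: -0.0
gripper_force: 0.0
```

```bash
python3 - <<'E'
from h import *
s=manip.sense();a=np.radians(-YAW);d=s['tool_pos'][:2]-L0
print(d[0]*np.cos(a)-d[1]*np.sin(a),d[0]*np.sin(a)+d[1]*np.cos(a),s['contact_force'])
im=capture("scene"); g=im[225:285,215:275].max(2)<70
n,l,st,ce=cv2.connectedComponentsWithStats(g.astype(np.uint8))
print([(st[i].tolist(),(ce[i]+[215,225]).round(1).tolist()) for i in range(1,n) if st[i,4]>5])
print("exp on",proj("scene",[[*loc(20,-74),65]]),"off",proj("scene",[[*loc(-20,-74),65]]))
E
```

```text
-4.438335263723614 -73.55962706496092 [-0.53848672  0.0047246   0.79820388]
[([13, 0, 33, 30, 419], [244.5, 233.7]), ([0, 17, 21, 16, 156], [225.1, 248.4])]
exp on [[255.32411925 250.18210433]] off [[243.28534569 256.36922255]]
```

Request:
servo_tool([
  {"offset": [0,0.013,0],"roll": 0},
  {"offset": [0,0.013,0],"roll": 0},
  {"offset": [0,0,0],"roll": 0},
  {"offset": [0,0,0],"roll": 0},
])

```text
t: 24.77
tool_pos: [518.3, -88.9, 83.3]
tcp_rot: [0.76, 0.65, 0.0, -0.0]
contact_force: [-0.6, 0.4, -0.7]
width: 0.1
gripper_force: 0.2
```

Request:
servo_tool([
  {"offset": [0,0.013,0],"roll": 0},
  {"offset": [0,0,0],"roll": 0},
  {"offset": [0,0,0],"roll": 0},
])

```text
t: 25.02
tool_pos: [520.3, -89.3, 83.4]
tcp_rot: [0.76, 0.65, 0.0, 0.0]
contact_force: [-0.3, 0.1, -0.3]
width: 0.4
gripper_force: 0.2
```

Request:
servo_tool([
  {"offset": [0,0.013,0],"roll": 0},
  {"offset": [0,0.007,0],"roll": 0},
  {"offset": [0,0,0],"roll": 0},
  {"offset": [0,0,0],"roll": 0},
])

```text
t: 25.35
tool_pos: [521.0, -89.4, 83.1]
tcp_rot: [0.76, 0.65, -0.001, -0.002]
contact_force: [-4.6, 0.8, 3.4]
width: 0.0
gripper_force: 3.2
```

```bash
python3 - <<'E'
from h import *
m=np.zeros((400,800,3),np.uint8)
t=capture("top")[:,:,::-1];s=capture("scene")[:,:,::-1]
m[:,:400]=crop(t,230,260,80,80,5)
m[:,400:]=crop(s,220,220,50,50,8)
cv2.imwrite("pics/k.png",m)
E
```

```text
(no output)
```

View pics/k.png

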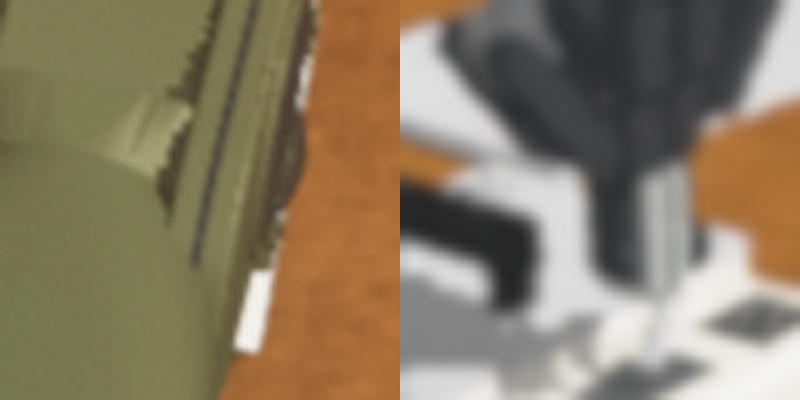

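The toggle is at its stop: force stepped to 4.6 N while the tip stopped advancing, and the lever leans right in the crop. Back off and verify.

Request:
servo_tool([
  {"offset": [0,-0.08,0],"roll": 0},
  {"offset": [0,-0.15,0],"roll": 0},
  {"offset": [0,-0.15,0],"roll": 0},
  {"offset": [0,0,-0.15],"roll": 0},
  {"offset": [0,0,-0.25],"roll": 0},
  {"offset": [0,0,-0.25],"roll": 0},
  {"offset": [0,-0.1,-0.1],"roll": 0},
  {"offset": [0,0,0],"roll": 0},
])

```text
t: 26.12
tool_pos: [453.6, -78.9, 200.2]
tcp_rot: [0.76, 0.65, 0.002, 0.003]
contact_force: [-0.3, 0.2, 0.2]
width: 0.2
gripper_force: 0.0
```

Request:
servo_tool([
  {"offset": [0.15,0,0],"roll": 0},
  {"offset": [0.2,0,0],"roll": 0},
  {"offset": [0.25,0,0],"roll": 0},
  {"offset": [0.25,0,0],"roll": 0},
  {"offset": [0.25,0,0],"roll": 0},
  {"offset": [0.2,0,0],"roll": 0},
  {"offset": [0,0,0],"roll": 0},
  {"offset": [0,0,0],"roll": 0},
])

```text
t: 26.78
tool_pos: [482.5, 115.5, 194.9]
tcp_rot: [0.759, 0.651, -0.0, 0.0]
contact_force: [-0.5, -0.2, -0.2]
width: -0.1
gripper_force: 0.0
```

```bash
python3 - <<'E'
from h import *
im=capture("scene"); cv2.imwrite("pics/z.png",im[:,:,::-1])
for nm,I in(("before",cv2.imread("pics/scene0.png")),("now",im)):
    g=I[240:270,238:275].max(2)<90
    n,l,st,ce=cv2.connectedComponentsWithStats(g.astype(np.uint8))
    print(nm,[(st[i].tolist(),(ce[i]+[238,240]).round(1).tolist()) for i in range(1,n) if st[i,4]>5])
print("exp on",proj("scene",[[*loc(20,-74),65]]),"off",proj("scene",[[*loc(-20,-74),65]]))
a=cv2.imread("pics/scene0.png").astype(int); b=im[:,:,::-1].astype(int)
d=np.abs(a-b).max(2)[230:330,180:420]
for y in range(0,100,4): print(''.join(' .+#'[min(3,int(d[y:y+4,x:x+3].max())//25)] for x in range(0,240,3)))
print(manip.sense()['tool_pos'])
E
```

```text
before [([4, 13, 5, 5, 15], [244.0, 255.0])]
now [([16, 8, 4, 5, 13], [255.2, 250.2])]
exp on [[255.32411925 250.18210433]] off [[243.28534569 256.36922255]]
                                                                                
                                                                                
                                                                                
                                                                                
          .             ##+                                                     
                    ### ###                                                     
                    ### .                                                       
                    ##+..                                                       
                ++. #++.+                                                       
                ##+......                                                       
                ++.                                                             
                                                   
[... 423 characters left out ...]
           
                                                                                
                                                                                
                                                                                
                                                                                
                                                                                
                                                                                
                                                                                
                                                                                
[482.03489339 114.35366797 194.93390981]
```

```bash
python3 -c "
from station import workorder; print(workorder.close_job())"
```

```text
the job is handed in; nothing more can be done
None
```

The job is done and handed in at about 27 s: the cell is in the empty bay with its button end to the switch side, the cover is seated back over both pins, and the toggle was then pushed fully on; the eraser, wax stick and matchbox were not touched.

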